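Hang up the two wooden boards, larger first, before homework

TASK

Clear the counter for homework: take the two wooden chopping boards out of the rack and hang both by the loops of their handles on the hook stand, the larger one first and nearest the post, then the smaller one in front of it. Let both hang still and upright on the level part of the bar, and leave the blue plastic board standing in the rack.

Things in the scene. Friction and masses are not known exactly. Their poses are not given: they have to be found in the camera images.
- large_board: Larger wooden chopping board: panel 170 mm wide (y), 150 tall (z), 12 thick (x), about 240 g. On its upper edge, mid-width, a hand loop of the same thickness, 48 wide, 58 tall, with an open rectangular eye 32 wide, 48 tall (sides 8, top bar 10 thick). Origin: the eye's centre, 24 above the panel's upper edge. z up, x through the eye; both faces alike. Bottom edge 174 mm below the origin. 
- small_board: Smaller wooden chopping board: panel 115 mm wide (y), 110 tall (z), 12 thick (x), about 130 g. Same hand loop, eye, origin and axes as the larger board: origin at the eye's centre, 24 mm above the panel's upper edge. Bottom edge 134 mm below the origin. 
- blue_board: Blue plastic chopping board, size between the two, to be left in the rack: panel 145 mm wide (y), 130 tall (z), 12 thick (x), about 200 g. Same hand loop, eye, origin and axes as the larger board. Bottom edge 154 mm below the origin. 
- rack: Fixed wooden rack, base 230 (x) by 120 by 12 mm, origin under its centre. Three slots across it at x = -70, 0, +70 mm hold the three boards upright, in any order, faces square to x. Dowels beside each slot rise 45 mm above the boards' bottom edges with 2 mm play each side: draw boards straight up. Slots are open at both ends (y).
- hook: Fixed hook stand, red-painted steel rod on a dark base. Origin on the axis of a level round bar, 8 mm thick, 250 mm above the counter, along x: from the post at x = +50 mm to x = -45, then bent up to a free tip at x = -55 whose end is 19 mm above the bar's axis. Loops go on over the tip from -x, roughly the robot's side. A hung board's eye centre lies 20 mm below the bar's axis. Base plate 15 mm thick.
- hook_post (a point): Top of the hook stand's 8 mm post, where the bar begins (stand's x = +50 mm); nothing of the stand is higher but the tip. Rack and stand are left and right of the counter's middle, either way round. Only things lower than 60 mm lie between them; taller ones (about 100 mm) stand beyond.

How it is judged:
By the outcome, as a careful person would: the job done as asked, in the order asked, and still so for the second after the job is handed in, with the robot touching nothing.
It also fails if it takes over 69 s, if anything falls off the work surface, if the arm or the gripper's body presses on something with over 40 N, if the wrist force passes 120 N, or if a joint passes its speed limit or range.

ROBOT

A 6-joint arm with a two-finger parallel gripper is mounted at the origin on the work surface. World frame = base frame: x ahead of the robot, y to its left, z up, the work surface at z = 0. Lengths are in m, angles in degrees, forces in N, time in s.
With the tool pointing down it reaches from about 0.4 to 0.825 m from the base axis. Payload 7 kg.
Tool frame: the origin (TCP) lies between the finger pads; the fingertips stand 19 mm ahead of it and the grasp point (between the pads) is the TCP (r.finger_overhang is the distance from the TCP to the fingertips, in m); z points along the fingers, y is the direction in which the jaws open and shut (so a half turn about z gives the same grasp; the last joint's range is limited). The gripper opens to 88 mm and grips with 3 to 60 N. Pads are 19 mm wide; open, the fingers measure 130 mm over their backs; the gripper's body (78 mm by 193 mm) begins 47 mm behind the grasp point.
Start: joints at [-60.441, 20.546, 0.682, 0, -70.136, -16.507], TCP at [0.152, -0.658, 0.246] pointing down, gripper open.
Joint ranges: [-176.03, 176.03], [-82.01, 121.73], [-58.28, 71.71], [-173.87, 95.51], [-174.79, -0.11], [-173.66, 173.66]. Speed limits (degrees/s): [136.94, 136.94, 172.46, 180, 180, 180].

INTERFACE

Orientations are given as [roll, pitch, yaw] about the fixed x, y, z axes, in that order (R = Rz(yaw) Ry(pitch) Rx(roll)).
In Python, from plant import r, optics gives the robot as it stands. The module is installed in compiled form; this text tells all that it offers.
- The arm moves only by the tool step_arm, never from a script. Its argument "increments" is a list of rows, each an object of numbers: "tx", "ty", "tz": the shift along the world's x, y, z in mm; "ax", "ay", "az": the turn, a rotation vector about the world's x, y, z in degrees; "claw": the gripper command: -1 is shut, 1 is fully open, values between are in proportion. In form: [{"tx": .., "ty": .., "tz": .., "ax": .., "ay": .., "az": .., "claw": ..}, ...]. A call has 1 to 12 rows; each row shifts and turns the commanded pose from where the row before left it; what a row does not reach is not made up. A row lasts 1/10 s, in which the tool goes at most 50 mm and 8.59 degrees, less where a joint would pass 70% of its speed; a pose out of reach is approached as far as the arm can. A call with a gripper value outside its range is refused whole. The fingers move at their own pace and stop on an object; "newtons" is the grip in N (left out, the last holds). Time passes only in rows, so rows that do not move let the fingers close. It gives the time, the measured TCP pose, the force and the opening at its end, in the units of the state.
- r.get_state(): the state, without advancing time (a new reading comes with each control period).
- optics.capture(name): name is "scene" or "top" or "wrist"; returns a dict with "image" (400x640x3 uint8, blue, green, red), "depth" (400x640 float32, m along the optical axis (not along the pixel's ray), 0 where there is no reading), "fx", "fy", "cx", "cy" (pixels), "R" (3x3) and "t" (3): a world point X has camera coordinates R X + t. Camera axes: x right, y down, z forward; pixel columns grow to the right and rows downward; lengths in m; the calibration is good to about 2 mm. The wrist camera is an equidistant fisheye: a pixel r from the principal point sees the ray r / f radians off the axis. A picture is of the moment at which its call begins.
- r.close_job(): hands the job in, once; it reports no verdict.
The state is a dict: "time_s": time; "joints": joint angles; "qd": joint speeds; "joint_torque": joint torques, N m; "tcp_pos": TCP position; "eef_rot": TCP orientation; "contact_force": force on the tool from outside, world axes, zero at the start; "moment": the same for the moment, N m; "gripper_width": finger opening in m.
Only numpy, scipy, OpenCV 4.12 (cv2) and the standard library are available. Lean on these libraries where they do the work, as an engineer would, in place of code of your own. Each camera call takes 0.05 s, during which the arm holds its last target. There are 200 camera calls.

## Working session

There is one attempt and no reset: what is moved stays moved. The work goes in short steps, Python scripts to look and compute and a tool call to move; the robot and the scene stay as the last step left them, time stands still between calls to the robot, and variables do not carry over. Pictures are saved under pics/ and viewed, about 8 in all and at most 12, crops included, and the job is handed in when it is done.

Besides the shell and the picture viewer there is one more tool, called after "Call:" as a command line: name --argument value ..., lists and objects as JSON in quotes. step_arm: Moves the arm, as the interface text tells. Its arguments: {"type":"object","properties":{"increments":{"type":"array","items":{"type":"object","properties":{"tx":{"type":"number"},"ty":{"type":"number"},"tz":{"type":"number"},"ax":{"type":"number"},"ay":{"type":"number"},"az":{"type":"number"},"claw":{"type":"number"}}}},"newtons":{"type":"number"}},"required":["increments"]}

```bash
mkdir -p pics
cat > h.py <<'E'
import numpy as np, cv2
from plant import r, optics
def cloud(c):
    d=c["depth"]; v,u=np.mgrid[:d.shape[0],:d.shape[1]]
    P=np.stack([(u-c["cx"])/c["fx"]*d,(v-c["cy"])/c["fy"]*d,d],-1)
    return (P-c["t"])@c["R"]   # R^T (p-t)
E
python3 - <<'E'
from h import *
s=r.get_state(); print({k:np.round(v,3) for k,v in s.items()})
ims=[]
for n in ("scene","top"):
    c=optics.capture(n); np.savez(f"{n}.npz",**c); cv2.imwrite(f"pics/{n}.png",c["image"])
    print(n,c["fx"],c["cx"],c["cy"],np.round(-c["R"].T@c["t"],3))
E
```

```text
{'time_s': np.float64(0.0), 'joints': array([-6.0442e+01,  2.0593e+01,  6.3200e-01, -2.0000e-02, -7.0136e+01,
       -1.6506e+01]), 'qd': array([ 0.046,  0.034, -0.06 , -0.099,  0.023,  0.01 ]), 'joint_torque': array([ 1.0000e-03, -5.8273e+01,  2.9305e+01,  6.9970e+00,  7.0000e-03,
       -0.0000e+00]), 'tcp_pos': array([ 0.152, -0.657,  0.245]), 'eef_rot': array([ 1.79901e+02, -9.00000e-03, -1.66955e+02]), 'contact_force': array([-0.09 , -0.532,  0.871]), 'moment': array([0.019, 0.008, 0.003]), 'gripper_width': np.float64(0.088)}
scene 477.4601530177772 320.7413984079459 199.32175749152105 [0.927 0.617 0.918]
top 412.7773100924961 325.5695739077293 202.44834721266486 [ 0.419 -0.009  1.027]
```

View pics/scene.png

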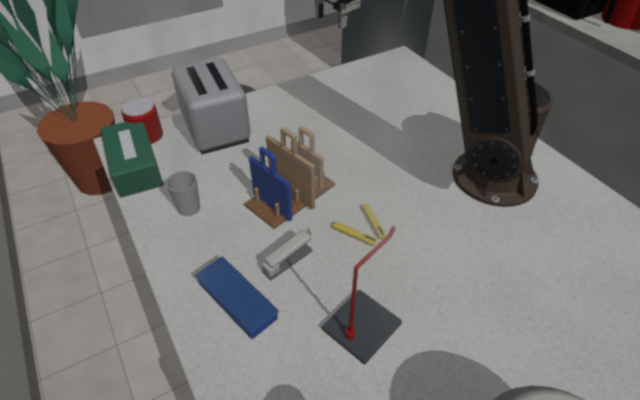

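View pics/top.png

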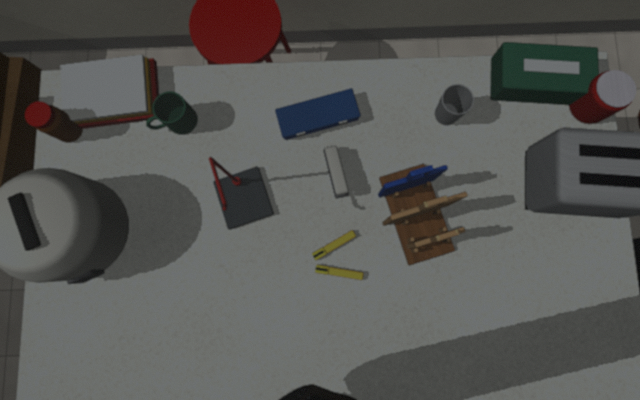

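The top view shows the rack at right (about 418,213), with blue farthest (413,181), large in the middle (425,209) and small nearest (437,238). The hook stand is at left: base (243,197), red bar from (225,205) to (212,160). The scene view confirms this, with the bar running (357,267) to (393,229).

```bash
python3 - <<'E'
from h import *
for n in ("scene","top"):
    c=dict(np.load(n+".npz")); P=cloud(c); im=c["image"].astype(int); d=c["depth"]>0
    hsv=cv2.cvtColor(c["image"],cv2.COLOR_BGR2HSV).astype(int)
    rack=(P[...,0]>.2)&(P[...,0]<.6)&(P[...,1]<-.1)&(P[...,1]>-.4)&d
    for nm,m in (("blue",(hsv[...,0]>105)&(hsv[...,0]<130)&(hsv[...,1]>120)),("wood",(hsv[...,0]<25)&(hsv[...,1]>40))):
        m=m&rack&(P[...,2]>.075); Q=P[m]
        if nm=="wood" and len(Q):
            # split along rack direction by clustering
            crit=(3,100,1e-4); 
            _,lab,cen=cv2.kmeans((Q[:,:2]@np.array([[np.cos(.2)],[-np.sin(.2)]])).astype(np.float32),2,None,crit,5,cv2.KMEANS_PP_CENTERS)
            groups=[Q[lab[:,0]==k] for k in range(2)]
        else: groups=[Q]
        for G in groups:
            mu=np.median(G,0); w,V=np.linalg.eigh(np.cov((G-mu)[:,:2].T)); dirn=V[:,1]
            a=np.degrees(np.arctan2(dirn[1],dirn[0])); 
            hi=G[G[:,2]>np.percentile(G[:,2],99.5)-.012]
            print(n,nm,len(G),"mid",mu.round(3),"ang%180",round(a%180,1),"std",np.sqrt(w).round(4),"zmax",np.percentile(G[:,2],[99,99.8]).round(3),"topmean",hi.mean(0).round(3),len(hi))
    red=((hsv[...,0]<8)|(hsv[...,0]>172))&(hsv[...,1]>120)&(P[...,1]>.05)&(P[...,1]<.35)&(P[...,0]>.3)&(P[...,0]<.62)&d
    Q=P[red&(P[...,2]>.2)]; v,u=np.nonzero(red)
    print(n,"red px",len(u),len(Q)); 
    if len(Q):
        o=np.argsort(Q[:,0]); print(Q[o][::max(1,len(o)//14)].round(3).tolist())
    print("uv",[(int(a),int(b)) for a,b in zip(u,v)][::max(1,len(u)//20)])
    base=(P[...,2]>.008)&(P[...,2]<.022)&(P[...,0]>.35)&(P[...,0]<.62)&(P[...,1]>.05)&(P[...,1]<.35)&(im.sum(-1)<200)
    k=np.argwhere(base)
    if len(k): print("base",cv2.minAreaRect(P[base][:,:2].astype(np.float32)))
E
python3 -c "
import cv2
a=cv2.imread('pics/top.png');s=cv2.imread('pics/scene.png')
cv2.imwrite('pics/crop.png',cv2.hconcat([cv2.resize(a[140:280,370:480],(400,509),interpolation=2),cv2.resize(s[120:230,240:340],(400,509),interpolation=2)]))"
```

```text
scene blue 452 mid [ 0.593 -0.155  0.124] ang%180 103.4 std [0.0033 0.0197] zmax [0.2 0.2] topmean [ 0.596 -0.185  0.197] 35
scene wood 793 mid [ 0.476 -0.209  0.119] ang%180 66.9 std [0.0146 0.0505] zmax [0.18  0.181] topmean [ 0.47  -0.243  0.178] 72
scene wood 1143 mid [ 0.537 -0.216  0.14 ] ang%180 105.4 std [0.0028 0.0353] zmax [0.22  0.221] topmean [ 0.534 -0.215  0.217] 90
scene red px 41 29
[[0.589, 0.209, 0.253], [0.595, 0.211, 0.254], [0.596, 0.211, 0.251], [0.599, 0.211, 0.254], [0.601, 0.214, 0.252], [0.603, 0.214, 0.253], [0.605, 0.214, 0.252], [0.608, 0.215, 0.252], [0.609, 0.214, 0.252], [0.611, 0.217, 0.251], [0.612, 0.216, 0.253], [0.614, 0.218, 0.255], [0.617, 0.219, 0.253], [0.617, 0.216, 0.254], [0.619, 0.219, 0.253]]
uv [(370, 254), (367, 256), (366, 257), (365, 258), (367, 258), (365, 259), (363, 260), (361, 261), (363, 261), (361, 262), (363, 262), (360, 263), (362, 263), (359, 264), (359, 265), (353, 328), (353, 329), (353, 330), (353, 331), (354, 332), (354, 336)]
base ((0.5844326615333557, 0.20745471119880676), (0.08011326938867569, 0.13650156557559967), 4.0
[... 449 characters left out ...]
.191, 0.265], [0.539, 0.189, 0.257], [0.543, 0.195, 0.255], [0.549, 0.193, 0.258], [0.553, 0.194, 0.254], [0.559, 0.196, 0.254], [0.565, 0.199, 0.255], [0.57, 0.199, 0.256], [0.577, 0.203, 0.255], [0.581, 0.207, 0.255], [0.589, 0.209, 0.254], [0.598, 0.209, 0.257], [0.606, 0.215, 0.255], [0.615, 0.216, 0.254]]
uv [(212, 161), (211, 164), (212, 167), (213, 170), (214, 173), (215, 176), (216, 179), (218, 181), (218, 183), (218, 184), (217, 185), (218, 187), (219, 189), (219, 191), (219, 193), (220, 195), (223, 196), (224, 198), (223, 200), (223, 202), (224, 204), (223, 207), (224, 209)]
base ((0.5809317231178284, 0.20391228795051575), (0.114313505589962, 0.11804010719060898), 17.2989559173584)
```

View pics/crop.png

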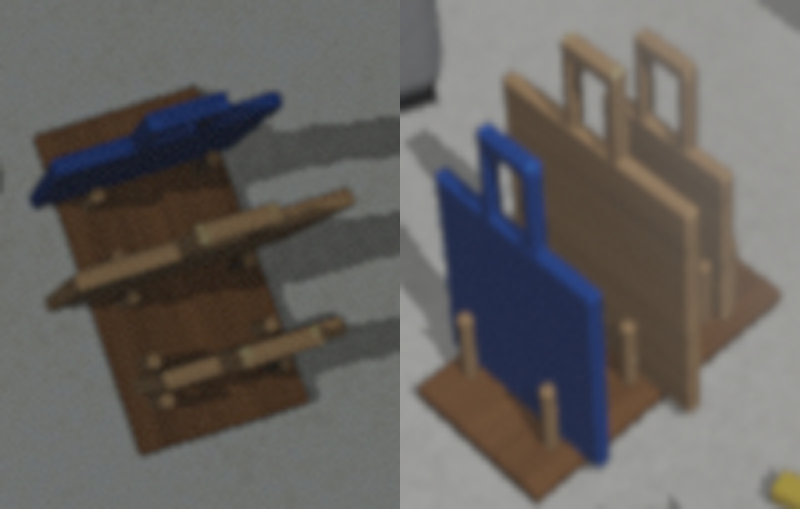

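The crop confirms the order from the robot: small, large, blue. The boards' yaw is about 15° and the loops stand upright. I'll move above the large board now and refine the hook on the way.

Call:
step_arm --increments '[{"tx": 14, "ty": 16, "tz": 9, "az": 7.7, "claw": -0.1}, {"tx": 14, "ty": 16, "tz": 9, "az": 7.7}, {"tx": 14, "ty": 16, "tz": 9, "az": 7.7}, {"tx": 14, "ty": 16, "tz": 9, "az": 7.7}, {"tx": 14, "ty": 16, "tz": 9, "az": 7.7}, {"tx": 14, "ty": 16, "tz": 9, "az": 7.7}, {"tx": 14, "ty": 16, "tz": 9, "az": 7.7}, {"tx": 14, "ty": 16, "tz": 9, "az": 7.7}, {"tx": 14, "ty": 16, "tz": 9, "az": 7.7}, {"tx": 14, "ty": 16, "tz": 9, "az": 7.7}, {"tx": 14, "ty": 16, "tz": 9, "az": 7.7}, {"tx": 14, "ty": 16, "tz": 9, "az": 7.7}]'

```text
$.increments[0]: bad value
```

Call:
step_arm --increments '[{"tx": 20, "ty": 23, "tz": 0}, {"tx": 20, "ty": 23}, {"tx": 20, "ty": 23}, {"tx": 20, "ty": 23}, {"tx": 20, "ty": 23}, {"tx": 20, "ty": 23}, {"tx": 20, "ty": 23}, {"tx": 20, "ty": 23}, {"tx": 20, "ty": 23}, {"tx": 20, "ty": 23}, {}]'

```text
$.increments[0]: bad value
```

Run:
```python
from h import *
s=r.get_state(); print(s["tcp_pos"].round(4),s["eef_rot"].round(2),s["joints"].round(1),s["gripper_width"])
c=dict(np.load("top.npz")); P=cloud(c); hsv=cv2.cvtColor(c["image"],cv2.COLOR_BGR2HSV).astype(int)
red=((hsv[...,0]<10)|(hsv[...,0]>170))&(hsv[...,1]>90)&(P[...,1]>.05)&(P[...,1]<.35)&(P[...,0]>.3)&(P[...,0]<.68)
Q=P[red&(P[...,2]>.24)]; B=Q[Q[:,2]<.262]; B=B[(B[:,0]>.54)&(B[:,0]<.61)]
f=cv2.fitLine(B[:,:2].astype(np.float32),cv2.DIST_HUBER,0,.01,.01).ravel(); f=f if f[0]>0 else -f
ax=f[:2]; a=np.degrees(np.arctan2(ax[1],ax[0])); t=(Q[:,:2]-f[2:])@ax
print("yaw",a,"pt",f[2:],"t range",np.percentile(t,[0,1,99,100]),"z",np.median(B[:,2]))
lo,hi=np.percentile(t,[.5,99.5]); mid=f[2:]+ax*((lo+hi)/2); print("len",hi-lo,"ends",f[2:]+ax*lo,f[2:]+ax*hi,"origin~",mid)
for lo_z,hi_z in ((.24,.262),(.262,.28)): 
    m=(Q[:,2]>lo_z)&(Q[:,2]<hi_z); print(lo_z,m.sum(),Q[m].min(0).round(3),Q[m].max(0).round(3))
# refined boards: top bar of the loops, both views
for n in ("scene","top"):
    c=dict(np.load(n+".npz")); P=cloud(c)
    for nm,x,y,zt in (("L",.533,-.216,.22),("S",.469,-.245,.18)):
        m=(abs(P[...,0]-x)<.03)&(abs(P[...,1]-y)<.045)&(abs(P[...,2]-zt)<.007); G=P[m]
        rc=cv2.minAreaRect(G[:,:2].astype(np.float32)); print(n,nm,len(G),np.round(rc[0],4),np.round(rc[1],4),round(rc[2],1),np.percentile(G[:,2],[50,95]).round(4))
w=optics.capture("wrist"); np.savez("w1.npz",**w); cv2.imwrite("pics/w1.png",w["image"])
```

```text
[ 0.1523 -0.6572  0.2447] [ 1.7992e+02 -1.0000e-02 -1.6695e+02] [-60.4  20.6   0.6  -0.  -70.1 -16.5] 0.0875187098858327
yaw 17.40692 pt [0.5730058  0.20263158] t range [-0.05273164 -0.05118501  0.05500454  0.05582572] z 0.25502623336120056
len 0.1071486739348318 ends [0.52357625 0.18713474] [0.62581797 0.21918891] origin~ [0.57469711 0.20316183]
0.24 173 [0.533 0.188 0.252] [0.626 0.221 0.261]
0.262 15 [0.522 0.186 0.265] [0.532 0.191 0.273]
scene L 83 [ 0.5339 -0.2175] [0.0133 0.0475] 15.3 [0.2183 0.2209]
scene S 75 [ 0.4695 -0.2461] [0.0137 0.0499] 16.9 [0.1785 0.1811]
top L 154 [ 0.5339 -0.2168] [0.012  0.0469] 15.7 [0.2215 0.2239]
top S 145 [ 0.4695 -0.2463] [0.012  0.0483] 15.6 [0.1814 0.1838]
```

View pics/w1.png

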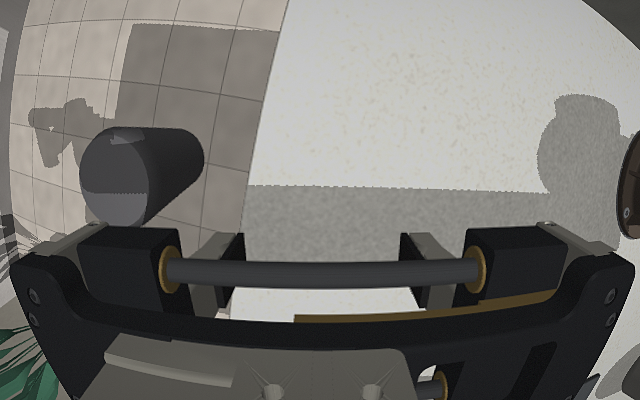

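The picture shows only floor and counter, since the arm has not moved: both calls were refused, apparently because every field must be given. The fits give L (0.534,-0.217), S (0.4695,-0.246), board yaw 15.5°, and the hook origin at about (0.575,0.203) with yaw 17.4°.

Call:
step_arm --increments '[{"tx": 14, "ty": 16, "tz": 9, "ax": 0, "ay": 0, "az": 7.7, "claw": -0.1}, {"tx": 14, "ty": 16, "tz": 9, "ax": 0, "ay": 0, "az": 7.7, "claw": -0.1}, {"tx": 14, "ty": 16, "tz": 9, "ax": 0, "ay": 0, "az": 7.7, "claw": -0.1}, {"tx": 14, "ty": 16, "tz": 9, "ax": 0, "ay": 0, "az": 7.7, "claw": -0.1}, {"tx": 14, "ty": 16, "tz": 9, "ax": 0, "ay": 0, "az": 7.7, "claw": -0.1}, {"tx": 14, "ty": 16, "tz": 9, "ax": 0, "ay": 0, "az": 7.7, "claw": -0.1}, {"tx": 14, "ty": 16, "tz": 9, "ax": 0, "ay": 0, "az": 7.7, "claw": -0.1}, {"tx": 14, "ty": 16, "tz": 9, "ax": 0, "ay": 0, "az": 7.7, "claw": -0.1}, {"tx": 14, "ty": 16, "tz": 9, "ax": 0, "ay": 0, "az": 7.7, "claw": -0.1}, {"tx": 14, "ty": 16, "tz": 9, "ax": 0, "ay": 0, "az": 7.7, "claw": -0.1}, {"tx": 14, "ty": 16, "tz": 9, "ax": 0, "ay": 0, "az": 7.7, "claw": -0.1}, {"tx": 14, "ty": 16, "tz": 9, "ax": 0, "ay": 0, "az": 7.7, "claw": -0.1}]' --newtons 40

```text
time_s: 1.35
tcp_pos: [0.3208, -0.4647, 0.3537]
eef_rot: [180.0, 0.0, -74.2]
contact_force: [0.9, -0.3, 0.5]
gripper_width: 0.0393
```

Call:
step_arm --increments '[{"tx": 21, "ty": 25, "tz": 0, "ax": 0, "ay": 0, "az": 0, "claw": -0.1}, {"tx": 21, "ty": 25, "tz": 0, "ax": 0, "ay": 0, "az": 0, "claw": -0.1}, {"tx": 21, "ty": 25, "tz": 0, "ax": 0, "ay": 0, "az": 0, "claw": -0.1}, {"tx": 21, "ty": 25, "tz": 0, "ax": 0, "ay": 0, "az": 0, "claw": -0.1}, {"tx": 21, "ty": 25, "tz": 0, "ax": 0, "ay": 0, "az": 0, "claw": -0.1}, {"tx": 21, "ty": 25, "tz": 0, "ax": 0, "ay": 0, "az": 0, "claw": -0.1}, {"tx": 21, "ty": 25, "tz": 0, "ax": 0, "ay": 0, "az": 0, "claw": -0.1}, {"tx": 21, "ty": 25, "tz": 0, "ax": 0, "ay": 0, "az": 0, "claw": -0.1}, {"tx": 21, "ty": 25, "tz": 0, "ax": 0, "ay": 0, "az": 0, "claw": -0.1}, {"tx": 24, "ty": 23, "tz": -20, "ax": 0, "ay": 0, "az": 0, "claw": -0.1}, {"tx": 0, "ty": 0, "tz": -30, "ax": 0, "ay": 0, "az": 0, "claw": -0.1}, {"tx": 0, "ty": 0, "tz": 0, "ax": 0, "ay": 0, "az": 0, "claw": -0.1}]'

```text
time_s: 2.55
tcp_pos: [0.5319, -0.216, 0.2992]
eef_rot: [179.6, 0.2, -74.5]
contact_force: [-0.9, 1.0, -1.2]
gripper_width: 0.0395
```

Run:
```python
from h import *
s=r.get_state(); print(s["tcp_pos"].round(4),s["eef_rot"].round(2),s["contact_force"].round(1))
w=optics.capture("wrist"); np.savez("w1.npz",**w); cv2.imwrite("pics/w2.png",w["image"])
f=w["fx"]; d=w["depth"]; v,u=np.mgrid[:400,:640]; x=(u-w["cx"]);y=(v-w["cy"]); th=np.hypot(x,y)/f; ph=np.arctan2(y,x)
P=np.stack([d*np.tan(th)*np.cos(ph),d*np.tan(th)*np.sin(ph),d],-1); P=(P-w["t"])@w["R"]
m=(abs(P[...,0]-.534)<.03)&(abs(P[...,1]+.217)<.045)&(abs(P[...,2]-.22)<.008)&(d>0); G=P[m]; print(len(G))
if len(G): rc=cv2.minAreaRect(G[:,:2].astype(np.float32)); print(np.round(rc[0],4),np.round(rc[1],4),rc[2],np.percentile(G[:,2],[5,50,95]).round(4))
```

```text
[ 0.5319 -0.216   0.2992] [179.62   0.23 -74.49] [-0.9  1.  -1.2]
960
[ 0.5329 -0.2198] [0.0119 0.0475] 15.127772331237793 [0.2177 0.2198 0.2209]
```

View pics/w2.png

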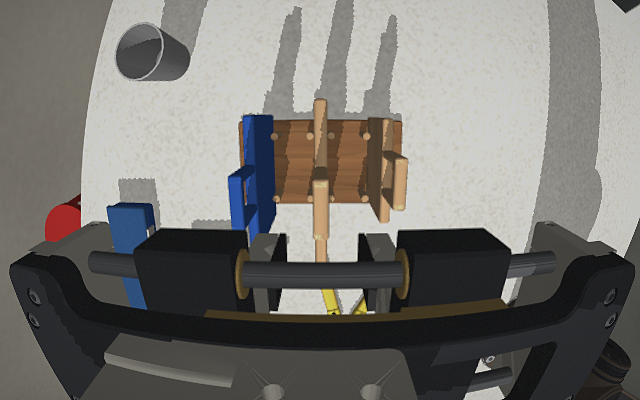

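The wrist view shows the large loop's top bar at about (320,210), between the jaws, with blue at left and small at right. I'll descend over it.

Call:
step_arm --increments '[{"tx": 1, "ty": -2.5, "tz": -25, "ax": 0, "ay": 0, "az": 0, "claw": -0.1}, {"tx": 0, "ty": 0, "tz": -25, "ax": 0, "ay": 0, "az": 0, "claw": -0.1}, {"tx": 0, "ty": 0, "tz": -12, "ax": 0, "ay": 0, "az": 0, "claw": -0.1}, {"tx": 0, "ty": 0, "tz": 0, "ax": 0, "ay": 0, "az": 0, "claw": -0.1}, {"tx": 0, "ty": 0, "tz": 0, "ax": 0, "ay": 0, "az": 0, "claw": -0.1}]'

```text
time_s: 3.1
tcp_pos: [0.535, -0.2206, 0.2432]
eef_rot: [-179.9, -0.1, -74.6]
contact_force: [0.0, 0.1, 0.9]
gripper_width: 0.0396
```

Call:
step_arm --increments '[{"tx": -1, "ty": 1.5, "tz": -12.5, "ax": 0, "ay": 0, "az": 0, "claw": -0.1}, {"tx": 0, "ty": 0, "tz": 0, "ax": 0, "ay": 0, "az": 0, "claw": -0.1}, {"tx": 0, "ty": 0, "tz": 0, "ax": 0, "ay": 0, "az": 0, "claw": -1}, {"tx": 0, "ty": 0, "tz": 0, "ax": 0, "ay": 0, "az": 0, "claw": -1}, {"tx": 0, "ty": 0, "tz": 0, "ax": 0, "ay": 0, "az": 0, "claw": -1}, {"tx": 0, "ty": 0, "tz": 0, "ax": 0, "ay": 0, "az": 0, "claw": -1}, {"tx": 0, "ty": 0, "tz": 0, "ax": 0, "ay": 0, "az": 0, "claw": -1}, {"tx": 0, "ty": 0, "tz": 0, "ax": 0, "ay": 0, "az": 0, "claw": -1}]' --newtons 40

```text
time_s: 3.9
tcp_pos: [0.5335, -0.2186, 0.2293]
eef_rot: [-180.0, -0.0, -74.5]
contact_force: [-0.0, 0.1, 1.6]
gripper_width: 0.0112
```

Call:
step_arm --increments '[{"tx": 0, "ty": 0, "tz": 4, "ax": 0, "ay": 0, "az": 0, "claw": -1}, {"tx": 0, "ty": 0, "tz": 8, "ax": 0, "ay": 0, "az": 0, "claw": -1}, {"tx": 0, "ty": 0, "tz": 12, "ax": 0, "ay": 0, "az": 0, "claw": -1}, {"tx": 0, "ty": 0, "tz": 15, "ax": 0, "ay": 0, "az": 0, "claw": -1}, {"tx": 0, "ty": 0, "tz": 15, "ax": 0, "ay": 0, "az": 0, "claw": -1}, {"tx": 0, "ty": 0, "tz": 15, "ax": 0, "ay": 0, "az": 0, "claw": -1}, {"tx": 0, "ty": 0, "tz": 15, "ax": 0, "ay": 0, "az": 0, "claw": -1}, {"tx": 0, "ty": 0, "tz": 10, "ax": 0, "ay": 0, "az": 0, "claw": -1}, {"tx": 0, "ty": 0, "tz": 5, "ax": 0, "ay": 0, "az": 0, "claw": -1}, {"tx": 0, "ty": 0, "tz": 0, "ax": 0, "ay": 0, "az": 0, "claw": -1}]'

```text
time_s: 4.9
tcp_pos: [0.5336, -0.2186, 0.3288]
eef_rot: [-179.9, -0.0, -74.5]
contact_force: [0.1, -0.7, -1.6]
gripper_width: 0.0114
```

```bash
cat >> h.py <<'E'
def loop(x,y,zt,yaw,names=("scene","top"),dz=.2,zlo=.05):
    """points of a board near (x,y) in frame (normal, lateral, z)"""
    n=np.array([np.cos(np.radians(yaw)),np.sin(np.radians(yaw))]); l=np.array([-n[1],n[0]])
    for nm in names:
        c=optics.capture(nm); P=cloud(c); cv2.imwrite(f"pics/last_{nm}.png",c["image"])
        D=P[...,:2]-[x,y]; a=D@n; b=D@l; z=P[...,2]; sat=cv2.cvtColor(c["image"],cv2.COLOR_BGR2HSV)
        m=(c["depth"]>0)&(abs(a)<.02)&(abs(b)<.11)&(sat[...,0]<25)&(sat[...,1]>60)&(z>zlo)&(z<zt+.01)
        G=np.c_[a[m],b[m],z[m]]
        if len(G)<20: print(nm,"few",len(G)); continue
        T=G[(G[:,2]>zt-.055)&(abs(G[:,1])<.04)]; Z=G[G[:,2]<zt-.06]
        print(nm,len(G),"loop n/l mean",T.mean(0).round(4),"l range",np.percentile(T[:,1],[2,98]).round(4),"ztop",np.percentile(T[:,2],[90,98]).round(4))
        if len(Z)>20: print("  panel l range",np.percentile(Z[:,1],[1,99]).round(4),"z range",np.percentile(Z[:,2],[1,99]).round(4),"lean dn/dz",np.polyfit(G[:,2],G[:,0],1)[0].round(3),"dn/dl",np.polyfit(Z[:,1],Z[:,0],1)[0].round(3))
E
python3 - <<'E'
from h import *
s=r.get_state(); print(s["tcp_pos"].round(4),s["eef_rot"].round(2),s["contact_force"].round(1),s["gripper_width"])
loop(.534,-.219,.319,15.5)
E
python3 -c "
import cv2
cv2.imwrite('pics/lift.png',cv2.imread('pics/last_scene.png')[20:300,150:500])"
```

```text
[ 0.5336 -0.2186  0.3288] [-1.7993e+02 -2.0000e-02 -7.4550e+01] [ 0.1 -0.7 -1.6] 0.011397749961958574
scene 2029 loop n/l mean [0.0023 0.0145 0.294 ] l range [-0.018   0.0262] ztop [0.3184 0.3197]
  panel l range [-0.0759  0.0858] z range [0.0556 0.2583] lean dn/dz -0.008 dn/dl -0.01
top 457 loop n/l mean [0.0007 0.0202 0.3054] l range [-0.0014  0.0333] ztop [0.3213 0.3226]
  panel l range [-0.0441  0.0641] z range [0.0556 0.2582] lean dn/dz 0.049 dn/dl 0.041
```

View pics/lift.png

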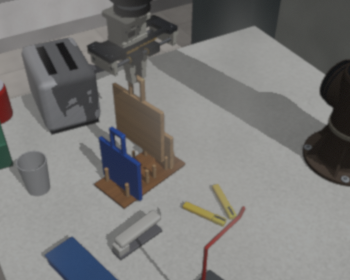

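The large board is held upright, at about (140,120) in the crop, and is clear of the dowels, with the loop about 2–3 mm off the TCP laterally. I'll carry it to 100 mm in front of the hook.

Call:
step_arm --increments '[{"tx": -1, "ty": 6, "tz": 0, "ax": 0, "ay": 0, "az": 0, "claw": -1}, {"tx": -2, "ty": 15, "tz": 0, "ax": 0, "ay": 0, "az": 0, "claw": -1}, {"tx": -3.5, "ty": 25, "tz": 0, "ax": 0, "ay": 0, "az": 0, "claw": -1}, {"tx": -4.5, "ty": 33, "tz": 0, "ax": 0, "ay": 0, "az": 0, "claw": -1}, {"tx": -5, "ty": 38, "tz": 0, "ax": 0, "ay": 0, "az": 0.4, "claw": -1}, {"tx": -5, "ty": 38, "tz": 0, "ax": 0, "ay": 0, "az": 0.5, "claw": -1}, {"tx": -5, "ty": 38, "tz": 0, "ax": 0, "ay": 0, "az": 0.5, "claw": -1}, {"tx": -5.5, "ty": 38, "tz": 0, "ax": 0, "ay": 0, "az": 0.5, "claw": -1}, {"tx": -5.5, "ty": 38, "tz": 0, "ax": 0, "ay": 0, "az": 0, "claw": -1}, {"tx": -4.5, "ty": 33, "tz": 0, "ax": 0, "ay": 0, "az": 0, "claw": -1}, {"tx": -4, "ty": 25, "tz": 0, "ax": 0, "ay": 0, "az": 0, "claw": -1}, {"tx": -3, "ty": 20, "tz": 0, "ax": 0, "ay": 0, "az": 0, "claw": -1}]'

```text
time_s: 6.2
tcp_pos: [0.4837, 0.1307, 0.3279]
eef_rot: [180.0, 0.0, -72.6]
contact_force: [1.0, -0.3, -1.6]
gripper_width: 0.0115
```

Call:
step_arm --increments '[{"tx": -3, "ty": 20, "tz": -4, "ax": 0, "ay": 0, "az": 0, "claw": -1}, {"tx": -1, "ty": 15, "tz": -8, "ax": 0, "ay": 0, "az": 0, "claw": -1}, {"tx": -1, "ty": 8, "tz": -10, "ax": 0, "ay": 0, "az": 0, "claw": -1}, {"tx": 0, "ty": 0, "tz": -5, "ax": 0, "ay": 0, "az": 0, "claw": -1}, {"tx": 0, "ty": 0, "tz": 0, "ax": 0, "ay": 0, "az": 0, "claw": -1}, {"tx": 0, "ty": 0, "tz": 0, "ax": 0, "ay": 0, "az": 0, "claw": -1}]'

```text
time_s: 6.8
tcp_pos: [0.48, 0.1708, 0.301]
eef_rot: [180.0, -0.0, -72.7]
contact_force: [-0.0, -0.6, -1.6]
gripper_width: 0.0121
```

```bash
python3 - <<'E'
from h import *
s=r.get_state(); print(s["tcp_pos"].round(4),s["eef_rot"].round(2),s["contact_force"].round(1),s["gripper_width"])
x,y,z=s["tcp_pos"]; loop(x,y,z-.010,17.4)
E
python3 -c "
import cv2
a=cv2.imread('pics/last_scene.png');b=cv2.imread('pics/last_top.png')
cv2.imwrite('pics/thr.png',cv2.hconcat([cv2.resize(a[130:400,280:560],(400,386)),cv2.resize(b[100:340,100:350],(400,386))]))"
```

```text
[0.48   0.1708 0.301 ] [ 1.7998e+02 -3.0000e-02 -7.2690e+01] [-0.  -0.6 -1.6] 0.012081607652179563
scene 3005 loop n/l mean [0.0033 0.0149 0.2698] l range [-0.0209  0.0243] ztop [0.2912 0.2928]
  panel l range [-0.0804  0.0844] z range [0.0936 0.2303] lean dn/dz -0.014 dn/dl -0.002
top 455 loop n/l mean [ 0.0004 -0.0266  0.2465] l range [-0.0381 -0.0152] ztop [0.266 0.292]
  panel l range [-0.084  -0.0034] z range [0.1189 0.2288] lean dn/dz 0.045 dn/dl -0.004
```

View pics/thr.png

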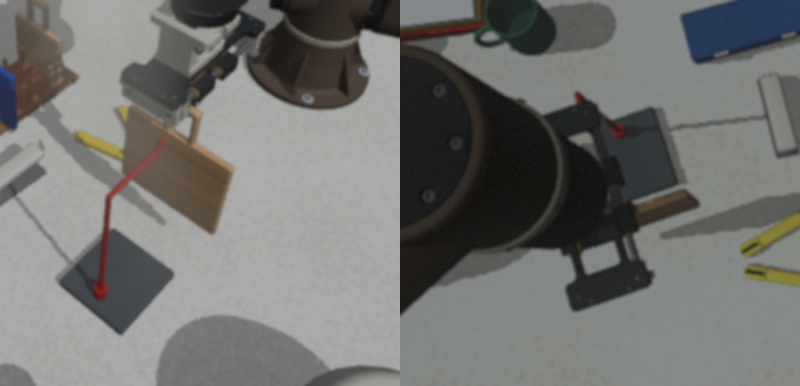

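The left crop shows the board upright with its loop at (190,125), just behind the hook tip at (160,145). Loop centre and height match the plan. I'll thread it slowly along the bar.

Call:
step_arm --increments '[{"tx": 5, "ty": 1.5, "tz": 0, "ax": 0, "ay": 0, "az": 0, "claw": -1}, {"tx": 9.5, "ty": 3, "tz": 0, "ax": 0, "ay": 0, "az": 0, "claw": -1}, {"tx": 9.5, "ty": 3, "tz": 0, "ax": 0, "ay": 0, "az": 0, "claw": -1}, {"tx": 9.5, "ty": 3, "tz": 0, "ax": 0, "ay": 0, "az": 0, "claw": -1}, {"tx": 9.5, "ty": 3, "tz": 0, "ax": 0, "ay": 0, "az": 0, "claw": -1}, {"tx": 9.5, "ty": 3, "tz": 0, "ax": 0, "ay": 0, "az": 0, "claw": -1}, {"tx": 9.5, "ty": 3, "tz": 0, "ax": 0, "ay": 0, "az": 0, "claw": -1}, {"tx": 5, "ty": 1.5, "tz": 0, "ax": 0, "ay": 0, "az": 0, "claw": -1}, {"tx": 0, "ty": 0, "tz": 0, "ax": 0, "ay": 0, "az": 0, "claw": -1}]'

```text
time_s: 7.8
tcp_pos: [0.5475, 0.1927, 0.3006]
eef_rot: [180.0, -0.0, -72.7]
contact_force: [0.1, -0.4, -3.0]
gripper_width: 0.0114
```

Call:
step_arm --increments '[{"tx": 5, "ty": 1.5, "tz": 0, "ax": 0, "ay": 0, "az": 0, "claw": -1}, {"tx": 9.5, "ty": 3, "tz": 0, "ax": 0, "ay": 0, "az": 0, "claw": -1}, {"tx": 9.5, "ty": 3, "tz": 0, "ax": 0, "ay": 0, "az": 0, "claw": -1}, {"tx": 9.5, "ty": 3, "tz": 0, "ax": 0, "ay": 0, "az": 0, "claw": -1}, {"tx": 9.5, "ty": 3, "tz": 0, "ax": 0, "ay": 0, "az": 0, "claw": -1}, {"tx": 9, "ty": 3, "tz": 0, "ax": 0, "ay": 0, "az": 0, "claw": -1}, {"tx": 4, "ty": 1, "tz": 0, "ax": 0, "ay": 0, "az": 0, "claw": -1}, {"tx": 0, "ty": 0, "tz": -8, "ax": 0, "ay": 0, "az": 0, "claw": -1}, {"tx": 0, "ty": 0, "tz": -8, "ax": 0, "ay": 0, "az": 0, "claw": -1}, {"tx": 0, "ty": 0, "tz": -4, "ax": 0, "ay": 0, "az": 0, "claw": -1}, {"tx": 0, "ty": 0, "tz": 0, "ax": 0, "ay": 0, "az": 0, "claw": -1}]'

```text
time_s: 8.9
tcp_pos: [0.6022, 0.2097, 0.28]
eef_rot: [179.9, -0.0, -72.6]
contact_force: [0.1, -0.8, -1.6]
gripper_width: 0.0114
```

```bash
python3 - <<'E'
from h import *
s=r.get_state(); print(s["tcp_pos"].round(4),s["eef_rot"].round(2),s["contact_force"].round(1),s["gripper_width"])
x,y,z=s["tcp_pos"]; loop(x,y,z-.010,17.4,("scene",))
E
python3 -c "
import cv2
a=cv2.imread('pics/last_scene.png')
cv2.imwrite('pics/hang.png',cv2.resize(a[150:390,260:480],None,fx=2.4,fy=2.4,interpolation=2))"
```

```text
[0.6022 0.2097 0.28  ] [ 1.799e+02 -2.000e-02 -7.264e+01] [ 0.1 -0.8 -1.6] 0.011421953787071787
scene 3062 loop n/l mean [0.0046 0.0174 0.249 ] l range [-0.0164  0.0242] ztop [0.2705 0.2712]
  panel l range [-0.0777  0.0845] z range [0.0692 0.2091] lean dn/dz -0.008 dn/dl -0.003
```

View pics/hang.png

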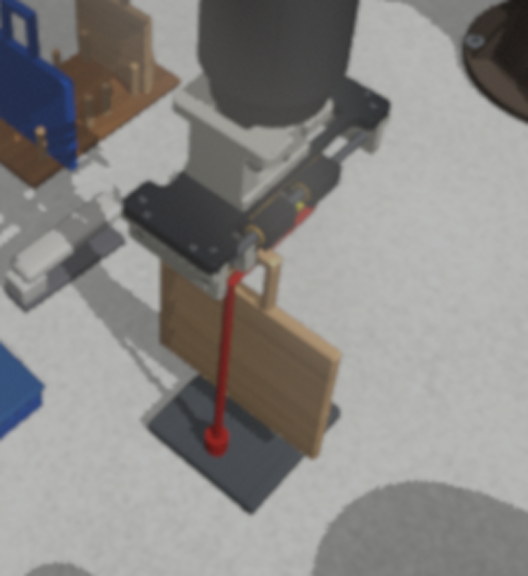

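The board is threaded, with the bar passing through its eye. The post top is at (235,275), the tip at (305,210) and the loop at (265,265). I'll lower it onto the bar.

Call:
step_arm --increments '[{"tx": 0, "ty": 0, "tz": -2, "ax": 0, "ay": 0, "az": 0, "claw": -1}, {"tx": 0, "ty": 0, "tz": -2, "ax": 0, "ay": 0, "az": 0, "claw": -1}, {"tx": 0, "ty": 0, "tz": -1, "ax": 0, "ay": 0, "az": 0, "claw": -1}, {"tx": 0, "ty": 0, "tz": 0, "ax": 0, "ay": 0, "az": 0, "claw": -1}]'

```text
time_s: 9.35
tcp_pos: [0.6028, 0.2099, 0.276]
eef_rot: [180.0, 0.0, -72.6]
contact_force: [0.0, -0.0, -1.6]
gripper_width: 0.0116
```

Call:
step_arm --increments '[{"tx": 0, "ty": 0, "tz": -1, "ax": 0, "ay": 0, "az": 0, "claw": -1}, {"tx": 0, "ty": 0, "tz": 0, "ax": 0, "ay": 0, "az": 0, "claw": -1}]'

```text
time_s: 9.55
tcp_pos: [0.6029, 0.21, 0.275]
eef_rot: [180.0, 0.0, -72.7]
contact_force: [-0.1, 0.8, -1.1]
gripper_width: 0.0115
```

Call:
step_arm --increments '[{"tx": 0, "ty": 0, "tz": -1, "ax": 0, "ay": 0, "az": 0, "claw": -1}, {"tx": 0, "ty": 0, "tz": 0, "ax": 0, "ay": 0, "az": 0, "claw": -1}]'

```text
time_s: 9.75
tcp_pos: [0.6029, 0.2099, 0.2739]
eef_rot: [180.0, -0.0, -72.6]
contact_force: [0.4, 0.1, -2.0]
gripper_width: 0.0114
```

Call:
step_arm --increments '[{"tx": 0, "ty": 0, "tz": -0.7, "ax": 0, "ay": 0, "az": 0, "claw": -1}, {"tx": 0, "ty": 0, "tz": 0, "ax": 0, "ay": 0, "az": 0, "claw": -1}]'

```text
time_s: 9.95
tcp_pos: [0.603, 0.2099, 0.2734]
eef_rot: [-180.0, -0.0, -72.6]
contact_force: [-0.8, 0.4, -1.2]
gripper_width: 0.0112
```

Call:
step_arm --increments '[{"tx": 0, "ty": 0, "tz": -0.7, "ax": 0, "ay": 0, "az": 0, "claw": -1}, {"tx": 0, "ty": 0, "tz": 0, "ax": 0, "ay": 0, "az": 0, "claw": -1}]'

```text
time_s: 10.15
tcp_pos: [0.603, 0.21, 0.2732]
eef_rot: [-180.0, -0.0, -72.6]
contact_force: [-1.4, -0.7, 0.2]
gripper_width: 0.0117
```

Contact: the wrist load is off. I'll release gently and rise.

Call:
step_arm --increments '[{"tx": 0, "ty": 0, "tz": 0, "ax": 0, "ay": 0, "az": 0, "claw": -0.6}, {"tx": 0, "ty": 0, "tz": 0, "ax": 0, "ay": 0, "az": 0, "claw": -0.4}, {"tx": 0, "ty": 0, "tz": 0, "ax": 0, "ay": 0, "az": 0, "claw": -0.4}, {"tx": 0, "ty": 0, "tz": 5, "ax": 0, "ay": 0, "az": 0, "claw": -0.4}, {"tx": 0, "ty": 0, "tz": 15, "ax": 0, "ay": 0, "az": 0, "claw": -0.4}, {"tx": 0, "ty": 0, "tz": 25, "ax": 0, "ay": 0, "az": 0, "claw": -0.4}, {"tx": 0, "ty": 0, "tz": 30, "ax": 0, "ay": 0, "az": 0, "claw": -0.4}, {"tx": -5, "ty": -20, "tz": 15, "ax": 0, "ay": 0, "az": 0, "claw": -0.4}, {"tx": -10, "ty": -35, "tz": 0, "ax": 0, "ay": 0, "az": 0, "claw": -0.1}, {"tx": -12, "ty": -40, "tz": 0, "ax": 0, "ay": 0, "az": 0, "claw": -0.1}, {"tx": -12, "ty": -40, "tz": 0, "ax": 0, "ay": 0, "az": 0, "claw": -0.1}, {"tx": -12, "ty": -40, "tz": 0, "ax": 0, "ay": 0, "az": 0, "claw": -0.1}]'

```text
time_s: 11.35
tcp_pos: [0.5506, 0.033, 0.3625]
eef_rot: [180.0, 0.0, -72.6]
contact_force: [0.5, 0.2, 0.2]
gripper_width: 0.0392
```

```bash
python3 - <<'E'
from h import *
s=r.get_state(); print(s["tcp_pos"].round(4),s["eef_rot"].round(2),s["contact_force"].round(1),s["gripper_width"])
loop(.603,.21,.2635,17.4)
E
python3 -c "
import cv2
a=cv2.imread('pics/last_scene.png')
cv2.imwrite('pics/hung1.png',cv2.resize(a[100:390,220:480],None,fx=2,fy=2,interpolation=2))"
```

```text
[0.5506 0.033  0.3625] [ 1.7997e+02  1.0000e-02 -7.2640e+01] [0.5 0.2 0.2] 0.03916533061658335
scene 3617 loop n/l mean [0.0034 0.0032 0.2492] l range [-0.0207  0.0244] ztop [0.2639 0.2652]
  panel l range [-0.0763  0.0863] z range [0.0622 0.203 ] lean dn/dz -0.018 dn/dl -0.002h.py:17: RuntimeWarning: Mean of empty slice.
  print(nm,len(G),"loop n/l mean",T.mean(0).round(4),"l range",np.percentile(T[:,1],[2,98]).round(4),"ztop",np.percentile(T[:,2],[90,98]).round(4))
  ret = um.true_divide(
Traceback (most recent call last):
  File "h.py", line 17, in loop
    print(nm,len(G),"loop n/l mean",T.mean(0).round(4),"l range",np.percentile(T[:,1],[2,98]).round(4),"ztop",np.percentile(T[:,2],[90,98]).round(4))
                                                                 ~~~~~~~~~~~~~^^^^^^^^^^^^^^^
IndexError: index -1 is out of bounds for axis 0 with size 0
```

View pics/hung1.png

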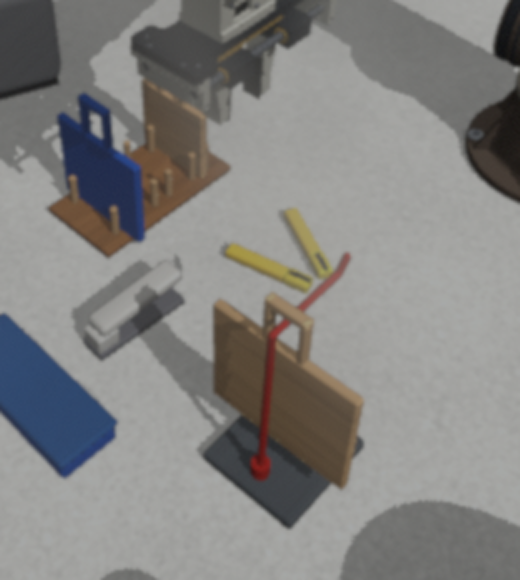

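The large board hangs upright on the level bar near the post (loop at 288,320), and blue and small are still in the rack. I'll fetch the small board.

Call:
step_arm --increments '[{"tx": -4, "ty": -31, "tz": 0, "ax": 0, "ay": 0, "az": -0.4, "claw": -0.1}, {"tx": -11, "ty": -31, "tz": 0, "ax": 0, "ay": 0, "az": -0.5, "claw": -0.1}, {"tx": -11, "ty": -31, "tz": 0, "ax": 0, "ay": 0, "az": -0.5, "claw": -0.1}, {"tx": -11, "ty": -31, "tz": 0, "ax": 0, "ay": 0, "az": -0.5, "claw": -0.1}, {"tx": -11, "ty": -31, "tz": 0, "ax": 0, "ay": 0, "az": 0, "claw": -0.1}, {"tx": -11, "ty": -31, "tz": 0, "ax": 0, "ay": 0, "az": 0, "claw": -0.1}, {"tx": -11, "ty": -31, "tz": 0, "ax": 0, "ay": 0, "az": 0, "claw": -0.1}, {"tx": -11, "ty": -31, "tz": -10, "ax": 0, "ay": 0, "az": 0, "claw": -0.1}, {"tx": 0, "ty": -31, "tz": -30, "ax": 0, "ay": 0, "az": 0, "claw": -0.1}, {"tx": 0, "ty": 0, "tz": -40, "ax": 0, "ay": 0, "az": 0, "claw": -0.1}, {"tx": 0, "ty": 0, "tz": -30, "ax": 0, "ay": 0, "az": 0, "claw": -0.1}, {"tx": 0, "ty": 0, "tz": 0, "ax": 0, "ay": 0, "az": 0, "claw": -0.1}]'

```text
time_s: 12.65
tcp_pos: [0.4679, -0.2437, 0.2484]
eef_rot: [179.6, 0.3, -74.6]
contact_force: [-0.4, -0.3, 0.2]
gripper_width: 0.0396
```

Run:
```python
from h import *
s=r.get_state(); print(s["tcp_pos"].round(4),s["eef_rot"].round(2),s["contact_force"].round(1))
w=optics.capture("wrist")
f=w["fx"]; d=w["depth"]; v,u=np.mgrid[:400,:640]; x=(u-w["cx"]);y=(v-w["cy"]); th=np.hypot(x,y)/f; ph=np.arctan2(y,x)
P=np.stack([d*np.tan(th)*np.cos(ph),d*np.tan(th)*np.sin(ph),d],-1); P=(P-w["t"])@w["R"]
m=(abs(P[...,0]-.4695)<.03)&(abs(P[...,1]+.246)<.045)&(abs(P[...,2]-.18)<.008)&(d>0); G=P[m]; print(len(G))
rc=cv2.minAreaRect(G[:,:2].astype(np.float32)); print(np.round(rc[0],4),np.round(rc[1],4),rc[2],np.percentile(G[:,2],[5,50,95]).round(4))
```

```text
[ 0.4679 -0.2437  0.2484] [179.61   0.25 -74.64] [-0.4 -0.3  0.2]
1098
[ 0.4685 -0.2486] [0.0117 0.0471] 15.248042106628418 [0.1783 0.1798 0.1809]
```

Call:
step_arm --increments '[{"tx": 0, "ty": 0, "tz": -25, "ax": 0, "ay": 0, "az": 0, "claw": -0.1}, {"tx": 0, "ty": 0, "tz": -20, "ax": 0, "ay": 0, "az": 0, "claw": -0.1}, {"tx": 0, "ty": 0, "tz": -8, "ax": 0, "ay": 0, "az": 0, "claw": -0.1}, {"tx": 0, "ty": 0, "tz": 0, "ax": 0, "ay": 0, "az": 0, "claw": -0.1}, {"tx": 0, "ty": 0, "tz": 0, "ax": 0, "ay": 0, "az": 0, "claw": -0.1}, {"tx": 0, "ty": 0, "tz": 0, "ax": 0, "ay": 0, "az": 0, "claw": -0.1}]'

```text
time_s: 13.3
tcp_pos: [0.4718, -0.2442, 0.2012]
eef_rot: [-179.9, -0.1, -74.5]
contact_force: [0.2, -0.6, 0.9]
gripper_width: 0.0396
```

Call:
step_arm --increments '[{"tx": -1.5, "ty": -1.5, "tz": -11, "ax": 0, "ay": 0, "az": 0, "claw": -0.1}, {"tx": 0, "ty": 0, "tz": 0, "ax": 0, "ay": 0, "az": 0, "claw": -0.1}, {"tx": 0, "ty": 0, "tz": 0, "ax": 0, "ay": 0, "az": 0, "claw": -0.1}, {"tx": 0, "ty": 0, "tz": 0, "ax": 0, "ay": 0, "az": 0, "claw": -1}, {"tx": 0, "ty": 0, "tz": 0, "ax": 0, "ay": 0, "az": 0, "claw": -1}, {"tx": 0, "ty": 0, "tz": 0, "ax": 0, "ay": 0, "az": 0, "claw": -1}, {"tx": 0, "ty": 0, "tz": 0, "ax": 0, "ay": 0, "az": 0, "claw": -1}, {"tx": 0, "ty": 0, "tz": 0, "ax": 0, "ay": 0, "az": 0, "claw": -1}, {"tx": 0, "ty": 0, "tz": 0, "ax": 0, "ay": 0, "az": 0, "claw": -1}]' --newtons 40

```text
time_s: 14.2
tcp_pos: [0.4694, -0.2455, 0.1887]
eef_rot: [180.0, -0.0, -74.5]
contact_force: [0.6, -0.4, 0.6]
gripper_width: 0.0116
```

Call:
step_arm --increments '[{"tx": 0, "ty": 0, "tz": 4, "ax": 0, "ay": 0, "az": 0, "claw": -1}, {"tx": 0, "ty": 0, "tz": 8, "ax": 0, "ay": 0, "az": 0, "claw": -1}, {"tx": 0, "ty": 0, "tz": 12, "ax": 0, "ay": 0, "az": 0, "claw": -1}, {"tx": 0, "ty": 0, "tz": 15, "ax": 0, "ay": 0, "az": 0, "claw": -1}, {"tx": 0, "ty": 0, "tz": 18, "ax": 0, "ay": 0, "az": 0, "claw": -1}, {"tx": 0, "ty": 0, "tz": 20, "ax": 0, "ay": 0, "az": 0, "claw": -1}, {"tx": 0, "ty": 0, "tz": 20, "ax": 0, "ay": 0, "az": 0, "claw": -1}, {"tx": 0, "ty": 0, "tz": 18, "ax": 0, "ay": 0, "az": 0, "claw": -1}, {"tx": 0, "ty": 0, "tz": 14, "ax": 0, "ay": 0, "az": 0, "claw": -1}, {"tx": 0, "ty": 0, "tz": 8, "ax": 0, "ay": 0, "az": 0, "claw": -1}, {"tx": 0, "ty": 0, "tz": 4, "ax": 0, "ay": 0, "az": 0, "claw": -1}, {"tx": 0, "ty": 0, "tz": 0, "ax": 0, "ay": 0, "az": 0, "claw": -1}]'

```text
time_s: 15.4
tcp_pos: [0.4694, -0.2455, 0.3301]
eef_rot: [-180.0, -0.0, -74.6]
contact_force: [-0.2, 0.1, -2.0]
gripper_width: 0.0115
```

Run:
```python
from h import *
s=r.get_state(); print(s["tcp_pos"].round(4),s["eef_rot"].round(2),s["contact_force"].round(1),s["gripper_width"])
x,y,z=s["tcp_pos"]; loop(x,y,z-.010,15.5,("scene",),zlo=.13)
```

```text
[ 0.4694 -0.2455  0.3301] [-1.7997e+02 -1.0000e-02 -7.4550e+01] [-0.2  0.1 -2. ] 0.011472963643609847
scene 100 loop n/l mean [0.0012 0.0178 0.3078] l range [0.0017 0.0248] ztop [0.3213 0.3218]
```

Call:
step_arm --increments '[{"tx": 0, "ty": 8, "tz": 0, "ax": 0, "ay": 0, "az": 0, "claw": -1}, {"tx": 0, "ty": 17, "tz": 0, "ax": 0, "ay": 0, "az": 0, "claw": -1}, {"tx": 1, "ty": 27, "tz": 0, "ax": 0, "ay": 0, "az": 0, "claw": -1}, {"tx": 1, "ty": 35, "tz": 0, "ax": 0, "ay": 0, "az": 0, "claw": -1}, {"tx": 1, "ty": 40, "tz": 0, "ax": 0, "ay": 0, "az": 0.4, "claw": -1}, {"tx": 1, "ty": 40, "tz": 0, "ax": 0, "ay": 0, "az": 0.5, "claw": -1}, {"tx": 1, "ty": 40, "tz": 0, "ax": 0, "ay": 0, "az": 0.5, "claw": -1}, {"tx": 1, "ty": 40, "tz": 0, "ax": 0, "ay": 0, "az": 0.5, "claw": -1}, {"tx": 1, "ty": 40, "tz": 0, "ax": 0, "ay": 0, "az": 0, "claw": -1}, {"tx": 1, "ty": 38, "tz": 0, "ax": 0, "ay": 0, "az": 0, "claw": -1}, {"tx": 1, "ty": 30, "tz": 0, "ax": 0, "ay": 0, "az": 0, "claw": -1}, {"tx": 1, "ty": 25, "tz": 0, "ax": 0, "ay": 0, "az": 0, "claw": -1}]'

```text
time_s: 16.65
tcp_pos: [0.4787, 0.1365, 0.329]
eef_rot: [179.9, -0.0, -72.6]
contact_force: [0.2, -0.6, -2.1]
gripper_width: 0.0115
```

Call:
step_arm --increments '[{"tx": 0, "ty": 18, "tz": -4, "ax": 0, "ay": 0, "az": 0, "claw": -1}, {"tx": 0, "ty": 12, "tz": -8, "ax": 0, "ay": 0, "az": 0, "claw": -1}, {"tx": 0, "ty": 6, "tz": -10, "ax": 0, "ay": 0, "az": 0, "claw": -1}, {"tx": 0, "ty": 2, "tz": -5, "ax": 0, "ay": 0, "az": 0, "claw": -1}, {"tx": 0, "ty": 0, "tz": 0, "ax": 0, "ay": 0, "az": 0, "claw": -1}, {"tx": 0, "ty": 0, "tz": 0, "ax": 0, "ay": 0, "az": 0, "claw": -1}]'

```text
time_s: 17.25
tcp_pos: [0.4795, 0.1718, 0.3027]
eef_rot: [180.0, -0.0, -72.7]
contact_force: [0.5, 0.9, -1.3]
gripper_width: 0.0113
```

Run:
```python
from h import *
s=r.get_state(); print(s["tcp_pos"].round(4),s["eef_rot"].round(2),s["contact_force"].round(1),s["gripper_width"])
x,y,z=s["tcp_pos"]; loop(x,y,z-.010,17.4,("scene",))
loop(.603,.21,.2635,17.4,("scene",))
```

```text
[0.4795 0.1718 0.3027] [ 1.7999e+02 -2.0000e-02 -7.2680e+01] [ 0.5  0.9 -1.3] 0.011339234350174008
scene 1693 loop n/l mean [0.0033 0.014  0.2705] l range [-0.0221  0.0223] ztop [0.2933 0.2944]
  panel l range [-0.0559  0.0553] z range [0.1342 0.2323] lean dn/dz -0.017 dn/dl -0.005
scene 3638 loop n/l mean [0.0033 0.0033 0.2492] l range [-0.0211  0.0243] ztop [0.2637 0.2647]
  panel l range [-0.0762  0.0863] z range [0.0619 0.2031] lean dn/dz -0.018 dn/dl -0.003
```

Call:
step_arm --increments '[{"tx": 5, "ty": 1.5, "tz": 0, "ax": 0, "ay": 0, "az": 0, "claw": -1}, {"tx": 9.5, "ty": 3, "tz": 0, "ax": 0, "ay": 0, "az": 0, "claw": -1}, {"tx": 9.5, "ty": 3, "tz": 0, "ax": 0, "ay": 0, "az": 0, "claw": -1}, {"tx": 9.5, "ty": 3, "tz": 0, "ax": 0, "ay": 0, "az": 0, "claw": -1}, {"tx": 9.5, "ty": 3, "tz": 0, "ax": 0, "ay": 0, "az": 0, "claw": -1}, {"tx": 9.5, "ty": 3, "tz": 0, "ax": 0, "ay": 0, "az": 0, "claw": -1}, {"tx": 9.5, "ty": 3, "tz": 0, "ax": 0, "ay": 0, "az": 0, "claw": -1}, {"tx": 9.5, "ty": 3, "tz": 0, "ax": 0, "ay": 0, "az": 0, "claw": -1}, {"tx": 6, "ty": 2, "tz": 0, "ax": 0, "ay": 0, "az": 0, "claw": -1}, {"tx": 2, "ty": 0.5, "tz": 0, "ax": 0, "ay": 0, "az": 0, "claw": -1}, {"tx": 0, "ty": 0, "tz": 0, "ax": 0, "ay": 0, "az": 0, "claw": -1}]'

```text
time_s: 18.45
tcp_pos: [0.559, 0.1975, 0.3025]
eef_rot: [180.0, -0.0, -72.7]
contact_force: [0.1, -1.0, -0.4]
gripper_width: 0.0113
```

Call:
step_arm --increments '[{"tx": 0, "ty": 0, "tz": -8, "ax": 0, "ay": 0, "az": 0, "claw": -1}, {"tx": 0, "ty": 0, "tz": -8, "ax": 0, "ay": 0, "az": 0, "claw": -1}, {"tx": 0, "ty": 0, "tz": -6, "ax": 0, "ay": 0, "az": 0, "claw": -1}, {"tx": 0, "ty": 0, "tz": -4, "ax": 0, "ay": 0, "az": 0, "claw": -1}, {"tx": 0, "ty": 0, "tz": 0, "ax": 0, "ay": 0, "az": 0, "claw": -1}, {"tx": 0, "ty": 0, "tz": 0, "ax": 0, "ay": 0, "az": 0, "claw": -1}]'

```text
time_s: 19.05
tcp_pos: [0.559, 0.1975, 0.2767]
eef_rot: [-180.0, -0.0, -72.6]
contact_force: [0.1, -0.7, -1.4]
gripper_width: 0.0113
```

```bash
python3 - <<'E'
from h import *
s=r.get_state(); print(s["tcp_pos"].round(4),s["eef_rot"].round(2),s["contact_force"].round(1),s["gripper_width"])
loop(.603,.21,.2635,17.4,("scene",))
E
python3 -c "
import cv2
a=cv2.imread('pics/last_scene.png')
cv2.imwrite('pics/hang2.png',cv2.resize(a[150:390,260:480],None,fx=2.4,fy=2.4,interpolation=2))"
```

```text
[0.559  0.1975 0.2767] [-1.7999e+02 -1.0000e-02 -7.2640e+01] [ 0.1 -0.7 -1.4] 0.011298693145666604
scene 3620 loop n/l mean [0.0048 0.0063 0.2447] l range [-0.0208  0.0245] ztop [0.2625 0.2642]
  panel l range [-0.0774  0.0862] z range [0.0621 0.203 ] lean dn/dz -0.014 dn/dl -0.001
```

View pics/hang2.png

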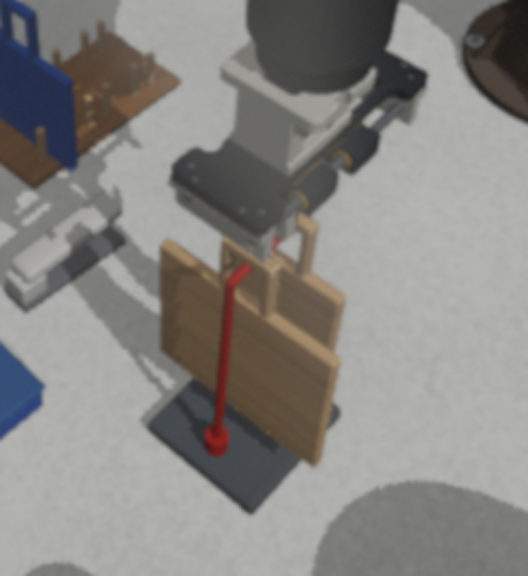

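The small board is threaded behind the large one, nearer the tip (loop at 300,235). The large loop (245,270) is undisturbed. I'll lower to contact, expected at a TCP z of about 0.273.

Call:
step_arm --increments '[{"tx": 0, "ty": 0, "tz": -2, "ax": 0, "ay": 0, "az": 0, "claw": -1}, {"tx": 0, "ty": 0, "tz": -1, "ax": 0, "ay": 0, "az": 0, "claw": -1}, {"tx": 0, "ty": 0, "tz": 0, "ax": 0, "ay": 0, "az": 0, "claw": -1}]'

```text
time_s: 19.4
tcp_pos: [0.5588, 0.1974, 0.2735]
eef_rot: [180.0, 0.0, -72.7]
contact_force: [0.7, 0.0, -1.8]
gripper_width: 0.0113
```

Call:
step_arm --increments '[{"tx": 0, "ty": 0, "tz": -0.7, "ax": 0, "ay": 0, "az": 0, "claw": -1}, {"tx": 0, "ty": 0, "tz": 0, "ax": 0, "ay": 0, "az": 0, "claw": -1}]'

```text
time_s: 19.6
tcp_pos: [0.559, 0.1974, 0.2733]
eef_rot: [-180.0, -0.0, -72.6]
contact_force: [-0.6, -0.1, 0.7]
gripper_width: 0.0112
```

Call:
step_arm --increments '[{"tx": 0, "ty": 0, "tz": -0.5, "ax": 0, "ay": 0, "az": 0, "claw": -1}, {"tx": 0, "ty": 0, "tz": 0, "ax": 0, "ay": 0, "az": 0, "claw": -1}]'

```text
time_s: 19.8
tcp_pos: [0.559, 0.1975, 0.2731]
eef_rot: [-180.0, -0.0, -72.6]
contact_force: [-2.5, -0.1, 3.2]
gripper_width: 0.0116
```

Contact at the expected height. I'll release with a small opening and rise.

Call:
step_arm --increments '[{"tx": 0, "ty": 0, "tz": 0.4, "ax": 0, "ay": 0, "az": 0, "claw": -0.65}, {"tx": 0, "ty": 0, "tz": 0, "ax": 0, "ay": 0, "az": 0, "claw": -0.55}, {"tx": 0, "ty": 0, "tz": 0, "ax": 0, "ay": 0, "az": 0, "claw": -0.55}, {"tx": 0, "ty": 0, "tz": 5, "ax": 0, "ay": 0, "az": 0, "claw": -0.55}, {"tx": 0, "ty": 0, "tz": 15, "ax": 0, "ay": 0, "az": 0, "claw": -0.55}, {"tx": 0, "ty": 0, "tz": 25, "ax": 0, "ay": 0, "az": 0, "claw": -0.55}, {"tx": 0, "ty": 0, "tz": 30, "ax": 0, "ay": 0, "az": 0, "claw": -0.55}, {"tx": -10, "ty": -30, "tz": 15, "ax": 0, "ay": 0, "az": 0, "claw": -0.5}, {"tx": -12, "ty": -40, "tz": 0, "ax": 0, "ay": 0, "az": 0, "claw": -0.5}, {"tx": -12, "ty": -40, "tz": 0, "ax": 0, "ay": 0, "az": 0, "claw": -0.5}, {"tx": -12, "ty": -40, "tz": 0, "ax": 0, "ay": 0, "az": 0, "claw": -0.5}, {"tx": -12, "ty": -40, "tz": 0, "ax": 0, "ay": 0, "az": 0, "claw": -0.5}]'

```text
time_s: 21.0
tcp_pos: [0.4999, 0.0061, 0.3629]
eef_rot: [180.0, 0.0, -72.6]
contact_force: [0.8, 0.6, -1.3]
gripper_width: 0.0218
```

Call:
step_arm --increments '[{"tx": -5, "ty": -20, "tz": 0, "ax": 0, "ay": 0, "az": 0, "claw": -0.5}, {"tx": 0, "ty": 0, "tz": 0, "ax": 0, "ay": 0, "az": 0, "claw": -0.5}, {"tx": 0, "ty": 0, "tz": 0, "ax": 0, "ay": 0, "az": 0, "claw": -0.5}, {"tx": 0, "ty": 0, "tz": 0, "ax": 0, "ay": 0, "az": 0, "claw": -0.5}]'

```text
time_s: 21.4
tcp_pos: [0.496, -0.0121, 0.3627]
eef_rot: [180.0, 0.0, -72.6]
contact_force: [-0.4, 0.5, 0.8]
gripper_width: 0.0217
```

```bash
python3 - <<'E'
from h import *
s=r.get_state(); print(s["tcp_pos"].round(4),s["contact_force"].round(1),s["gripper_width"])
loop(.603,.21,.2635,17.4,("scene",)); 
loop(.559,.1975,.2635,17.4,("scene",),zlo=.09)
E
python3 -c "
import cv2
a=cv2.imread('pics/last_scene.png')
cv2.imwrite('pics/final.png',cv2.resize(a[100:390,220:480],None,fx=2,fy=2,interpolation=2))"
```

```text
[ 0.496  -0.0121  0.3627] [-0.4  0.5  0.8] 0.021698312754688844
scene 3735 loop n/l mean [0.0029 0.0041 0.2487] l range [-0.021   0.0243] ztop [0.2633 0.2643]
  panel l range [-0.0773  0.0861] z range [0.0615 0.2029] lean dn/dz -0.021 dn/dl -0.002
scene 1038 loop n/l mean [0.0028 0.002  0.2501] l range [-0.0232  0.0229] ztop [0.2636 0.2652]
  panel l range [-0.0472  0.0572] z range [0.147  0.2031] lean dn/dz -0.041 dn/dl -0.002
```

View pics/final.png

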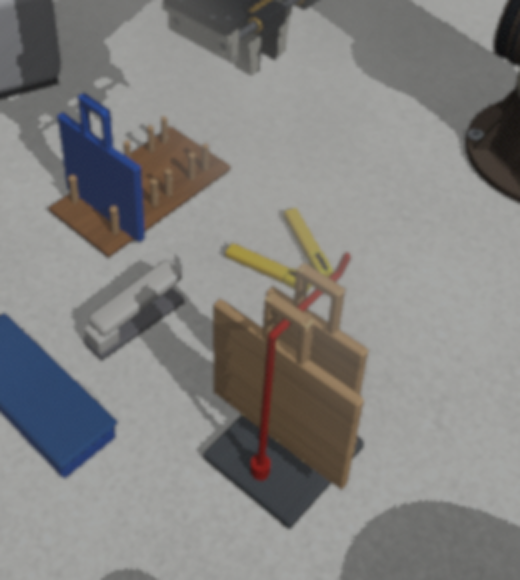

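Both boards hang upright and square on the level bar, large nearest the post (loop 288,320) and small in front (318,295). Blue stands in the rack and the gripper is clear. I'll check stillness once more, then hand in.

Call:
step_arm --increments '[{"tx": 0, "ty": 0, "tz": 0, "ax": 0, "ay": 0, "az": 0, "claw": -0.5}, {"tx": 0, "ty": 0, "tz": 0, "ax": 0, "ay": 0, "az": 0, "claw": -0.5}, {"tx": 0, "ty": 0, "tz": 0, "ax": 0, "ay": 0, "az": 0, "claw": -0.5}, {"tx": 0, "ty": 0, "tz": 0, "ax": 0, "ay": 0, "az": 0, "claw": -0.5}, {"tx": 0, "ty": 0, "tz": 0, "ax": 0, "ay": 0, "az": 0, "claw": -0.5}, {"tx": 0, "ty": 0, "tz": 0, "ax": 0, "ay": 0, "az": 0, "claw": -0.5}, {"tx": 0, "ty": 0, "tz": 0, "ax": 0, "ay": 0, "az": 0, "claw": -0.5}, {"tx": 0, "ty": 0, "tz": 0, "ax": 0, "ay": 0, "az": 0, "claw": -0.5}]'

```text
time_s: 22.3
tcp_pos: [0.4959, -0.0126, 0.3629]
eef_rot: [-180.0, 0.0, -72.7]
contact_force: [-0.6, -0.2, -0.8]
gripper_width: 0.022
```

Run:
```python
from h import *
loop(.603,.21,.2635,17.4,("scene",)); loop(.559,.1975,.2635,17.4,("scene",),zlo=.09)
print(r.close_job())
```

```text
scene 3721 loop n/l mean [0.0028 0.0041 0.2484] l range [-0.021   0.0242] ztop [0.2634 0.2648]
  panel l range [-0.0774  0.0864] z range [0.062  0.2029] lean dn/dz -0.021 dn/dl -0.002
scene 1030 loop n/l mean [0.0028 0.0017 0.2509] l range [-0.0237  0.0225] ztop [0.264  0.2653]
  panel l range [-0.042   0.0574] z range [0.1479 0.2033] lean dn/dz -0.04 dn/dl 0.002
the job is handed in; nothing more can be done
None
```

Both wooden boards now hang by their handle loops on the level part of the hook bar. The large board went on first and sits about 20 mm from the post. The small one hangs about 45 mm in front of it. The blue board is still standing in the rack, and the arm finished clear of everything. I handed the job in at about 22 s of the 69 s allowed.

- **Stillness and position:** two measurements about 1 s apart agreed within 1 mm on where each loop hangs, and both loop tops are at about 0.264 m as expected. Only the scene camera gave these final checks.
- **Upright:** the fits showed an apparent lean of about 1° for the large board and 2° for the small one. The small board's figure is less certain because the large board partly hides it, and both looked upright in the last picture.
- **Forces:** the highest wrist force in the readings was about 4 N, when setting the small board on the bar.
- **What went wrong:** the first two move calls were refused because I left fields out of some rows. Nothing moved. One top-view check of the large board failed with a script error, because no loop points were found in that view; I did not repeat it from above.

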